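# Build up the keyed output shaft of the band saw gearbox

### The job

Build up the stepped output shaft that stands upright on the band saw's gearbox: thread on the keyed aluminium sleeve, then the brass spacer ring, then the dark steel end collar, widest bore first, each fully home and flat on what is under it. The sleeve only goes home once its keyway is over the shaft's key, so feel for it. Leave the other things on the bench where they lie.

Things in the scene. Friction and masses are not known exactly. Their poses are not given: they have to be found in the camera images.
- shaft_seat (a point): Foot of the vertical output shaft, on its axis, on the flat top (dia 108 mm, 120 mm above the bench) of a dark worm gearbox bolted to a red plate 190 x 190 mm. z is up along the shaft; x, y are the gearbox's: -x the side with the amber oil sight glass, +x the motor flange, which stays below the top. The shaft is rigid; the worm locks it.
- shaft_tip (a point): Top of the bright steel shaft, 93 mm above the seat, same axes. The shaft has three steps, each with a 2.5 mm chamfer at its top: dia 42 mm from 0 to 62 mm above the seat, dia 32 mm from 62 to 80 mm, dia 22 mm from 80 to 93 mm.
- key_level (a point): Point on the shaft's axis 42 mm above the seat, level with the top of the key: a dark feather key on the 42 mm step, 12 mm wide, 4.5 mm proud of it, from 0 to 42 mm above the seat, upper end a half circle of radius 6 mm. Axes are the gearbox's, so they do NOT give the key's direction: it points anywhere within 35 degrees of this +x and must be seen or felt.
- sleeve: Keyed sleeve, bright aluminium tube, outside dia 66 mm, bore 44 mm, 64 mm tall, about 0.36 kg, standing upright. Origin at the centre of its underside, z up, +x towards its keyway. Off the key its underside stops on the key's top, 42 mm above the seat; with the keyway over the key (about 3 degrees either way) it slides on down to the seat; a few degrees farther off it only sinks 1 to 4 mm.
- keyway (a point): Middle of the sleeve's top rim at its keyway, 30 mm from the axis along the sleeve's +x, marked by a dab of yellow paint. The keyway is a slot 14 mm wide in the bore wall, running the full height and cut to 27.5 mm from the axis; axes as the sleeve's.
- ring: Brass spacer ring lying flat, outside dia 62 mm, bore 34 mm, 18 mm thick, about 0.33 kg. Origin at the centre of its underside, z up. It is plain, any yaw will do; when home its underside is on the sleeve, 64 mm above the seat, round the 32 mm step.
- collar: Dark steel end collar lying flat, outside dia 54 mm, bore 24 mm, 28 mm tall, about 0.40 kg, four small screw holes round its side. Origin at the centre of its underside, z up. It is plain, any yaw will do; when home its underside is on the ring, 82 mm above the seat, round the 22 mm tip of the shaft.
- old_bearing: Worn ball bearing lying flat, outside dia 80 mm, bore 40 mm, 18 mm thick; not needed, leave it. Origin at the centre of its underside.
- spanner: Steel spanner 220 mm long lying flat at the right; leave it. Origin at its middle, x along it.
- mallet: Soft-face mallet about 275 mm long with a red and a yellow face, lying at the front right; leave it. Origin 105 mm from the head, on the bench, x along it to the head.
- oil_bottle: Black oil bottle with a red cap, dia 64 mm, 170 mm tall, standing at the back; leave it. Origin at the centre of its underside.
- grease_tub: Tub of grease with a blue lid, dia 84 mm, 75 mm tall, at the left; leave it. Origin at the centre of its underside.
- bearing_carton: Flat cardboard carton 95 x 95 x 26 mm at the right; leave it. Origin at the centre of its underside.
- screwdriver: Screwdriver with an orange handle, 190 mm long, lying at the left; leave it. Origin at its middle, x along it to the blade.
Mind the look-alikes: they are no part of the job. What is shaped like the sleeve but red is not meant. Of the things shaped like the collar, the steel one is meant.

How it is judged:
By the outcome, as a careful person would: the job done as asked, in the order asked, and still so for the second after the job is handed in, with the robot touching nothing.
It also fails if it takes over 72 s, if anything falls off the work surface, if the arm or the gripper's body presses on something with over 40 N, if the wrist force passes 120 N, or if a joint passes its speed limit or range.

### The arm

A 7-joint arm with a two-finger parallel gripper is mounted at the origin on the work surface. World frame = base frame: x ahead of the robot, y to its left, z up, the work surface at z = 0. Lengths are in m, angles in degrees, forces in N, time in s.
With the tool pointing down it reaches from about 0.4 to 0.9 m from the base axis. Payload 5.6 kg.
Tool frame: the origin (TCP) lies between the finger pads; the fingertips stand 22 mm ahead of it and the grasp point (between the pads) lies 3 mm ahead of it (r.tcp_to_tips is the distance from the TCP to the fingertips, in m); y points along the fingers, z is the direction in which the jaws open and shut, and the axes are right-handed (so a half turn about y gives the same grasp; the last joint's range is limited). The gripper opens to 92 mm and grips with 3 to 60 N. Pads are 20 mm wide; open, the fingers measure 128 mm over their backs; the gripper's body (75 mm by 189 mm) begins 69 mm behind the grasp point.
Start: joints at [69.557, 26.786, -0.665, 91.828, 0.344, 61.387, -3.226], TCP at [0.201, -0.618, 0.237] pointing down, gripper open.
Joint ranges: [-144.91, 144.91], [-17.63, 115.5], [-89.93, 88.59], [15.96, 139.68], [-74.01, 254.01], [8.47, 105.57], [-167.45, 167.45]. Speed limits (degrees/s): [147.25, 147.25, 180, 180, 180, 180, 180].

### API

Orientations are given as [roll, pitch, yaw] about the fixed x, y, z axes, in that order (R = Rz(yaw) Ry(pitch) Rx(roll)).
In Python, from cell import r, viewer gives the robot as it stands.
- The arm moves only by the tool move_arm, never from a script. Its argument "motion" is one flat list of numbers, 7 for each row, row after row: the closure in counts, from 0 (fully open) to 255 (shut), then the shift along the world's x, y, z in m, then the turn, a rotation vector about the world's x, y, z in degrees. A call has exactly 10 rows; each row shifts and turns the pose as measured when the row begins; what a row does not reach is not made up. A row lasts 1/12 s, in which the tool goes at most 41.7 mm and 7.16 degrees, less where a joint would pass 70% of its speed; a pose out of reach is approached as far as the arm can. A call is refused whole if a number of a shift passes 0.0417 or a number of a turn 7.16, either way. A call with a gripper value outside its range is refused whole. The fingers move at their own pace and stop on an object; "force" is the grip in N (left out, the last holds). Time passes only in rows, so rows that do not move let the fingers close, or fill a call up. It gives the time, the measured TCP pose, the force and the opening at its end, in the units of the state.
- r.get_obs(): the state, without advancing time (a new reading comes with each control period).
- viewer.grab_frame(name): name is "scene" or "top"; returns the picture (384x512x3 uint8, red, green, blue); there is no depth.
- viewer.camera_model(name): a dict with "vfov" (degrees; the focal length in pixels is half the picture's height over the tangent of half this angle, whatever the lens; pixels are square), "cx", "cy" (the principal point, pixels), "k1" (the pictures are not rectified: a ray, as slopes to the right and down, at radius r is drawn at 1 + k1 r^2 times it, then the intrinsics apply), "extrinsics" (4x4, takes a point from camera to world coordinates). Camera axes: x right, y down, z forward; pixel columns grow to the right and rows downward; lengths in m; the calibration is good to about 2 mm. A picture is of the moment at which its call begins. camera_model takes no time and is no camera call.
- r.job_done(): hands the job in, once; it reports no verdict.
The state is a dict: "clock": time; "joint_pos": joint angles; "joint_vel": joint speeds; "joint_torque": joint torques, N m; "tool_pos": TCP position; "eef_rot": TCP orientation; "ft_force": force on the tool from outside, world axes, zero at the start; "wrist_torque": the same for the moment, N m; "finger_gap": finger opening in m.
Only numpy, scipy, OpenCV 4.12 (cv2) and the standard library are available. Lean on these libraries where they do the work, as an engineer would, in place of code of your own. Each camera call takes 0.05 s, during which the arm holds its last target. There are 200 camera calls.

## Working session

There is one attempt and no reset: what is moved stays moved. The work goes in short steps, Python scripts to look and compute and a tool call to move; the robot and the scene stay as the last step left them, time stands still between calls to the robot, and variables do not carry over. Pictures are saved under pics/ and viewed, about 8 in all and at most 12, crops included, and the job is handed in when it is done.

Besides the shell and the picture viewer there is one more tool, called after "Request:" as a command line: name --argument value ..., lists and objects as JSON in quotes. move_arm: Moves the arm, as the interface text tells. Its arguments: {"type":"object","properties":{"motion":{"type":"array","items":{"type":"number"}},"force":{"type":"number"}},"required":["motion"]}

```bash
mkdir -p pics; cat > h.py <<'E'
import numpy as np, cv2
from cell import r, viewer
def grab(n):
    return cv2.cvtColor(viewer.grab_frame(n),cv2.COLOR_RGB2BGR)
def ray(n,u,v):
    m=viewer.camera_model(n); f=192/np.tan(np.radians(m['vfov']/2))
    K=np.array([[f,0,m['cx']],[0,f,m['cy']],[0,0,1.]])
    p=cv2.undistortPoints(np.array([[[u,v]]],float),K,np.array([m['k1'],0,0,0,0.]))[0,0]
    E=np.array(m['extrinsics']); return E[:3,3],E[:3,:3]@np.array([p[0],p[1],1])
def onz(n,u,v,z):
    o,d=ray(n,u,v); return o+d*(z-o[2])/d[2]
def proj(n,P):
    m=viewer.camera_model(n); f=192/np.tan(np.radians(m['vfov']/2))
    E=np.array(m['extrinsics']); q=E[:3,:3].T@(np.array(P)-E[:3,3]); s=q[:2]/q[2]
    s=s*(1+m['k1']*(s@s)); return f*s+[m['cx'],m['cy']]
E
python3 - <<'E'
from h import *
for n in('scene','top'):
    g=grab(n); cv2.imwrite(f'pics/{n}0.png',g); m=viewer.camera_model(n); print(n,m['vfov'],m['cx'],m['cy'],m['k1'],np.round(m['extrinsics'],3).tolist())
a=np.vstack([cv2.imread('pics/scene0.png')]); cv2.imwrite('pics/s0b.png',cv2.resize(a,(800,600),interpolation=2))
cv2.imwrite('pics/t0b.png',cv2.resize(cv2.imread('pics/top0.png'),(800,600),interpolation=2))
print(r.get_obs(), r.tcp_to_tips)
E
```

```text
scene 50.00575883410913 252.08710354803773 186.46254168078377 -0.003263200240534636 [[-0.56, 0.631, -0.536, 1.239], [0.828, 0.433, -0.355, 0.445], [0.009, -0.643, -0.766, 1.15], [0.0, 0.0, 0.0, 1.0]]
top 54.674338834804566 251.4388166736436 187.2855395270481 -0.034421081476616544 [[0.001, -0.993, 0.12, 0.395], [-1.0, -0.003, -0.015, -0.009], [0.015, -0.12, -0.993, 1.176], [0.0, 0.0, 0.0, 1.0]]
{'clock': 0.1, 'joint_pos': array([69.5555588 , 26.8303228 , -0.66511182, 91.87581799,  0.34279452,
       61.38475737, -3.2246282 ]), 'joint_vel': array([ 0.07190807, -0.13731093,  0.00205782, -0.16470247,  0.00715457,
        0.03582918,  0.11712202]), 'joint_torque': array([ 1.16166946e-03, -5.21639979e+01, -1.28661751e-02, -2.44362706e+01,
       -5.68802550e-02,  1.40505747e-02,  8.69559699e-05]), 'tool_pos': array([ 0.20044968, -0.61781136,  0.23574145]), 'eef_rot': array([-9.00887452e+01, -5.47642991e-03, -1.62022026e+02]), 'ft_force': array([ 0.70559852, -0.38353846, -0.71500793]), 'wrist_torque': array([0.01096976, 0.0350591 , 0.04666524]), 'finger_gap': 0.09202102877756434} 0.022
```

View pics/s0b.png

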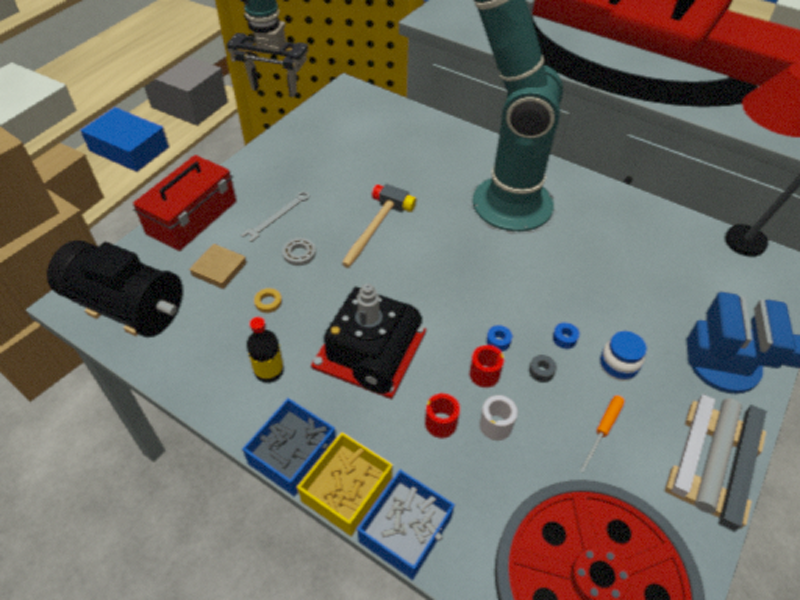

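View pics/t0b.png

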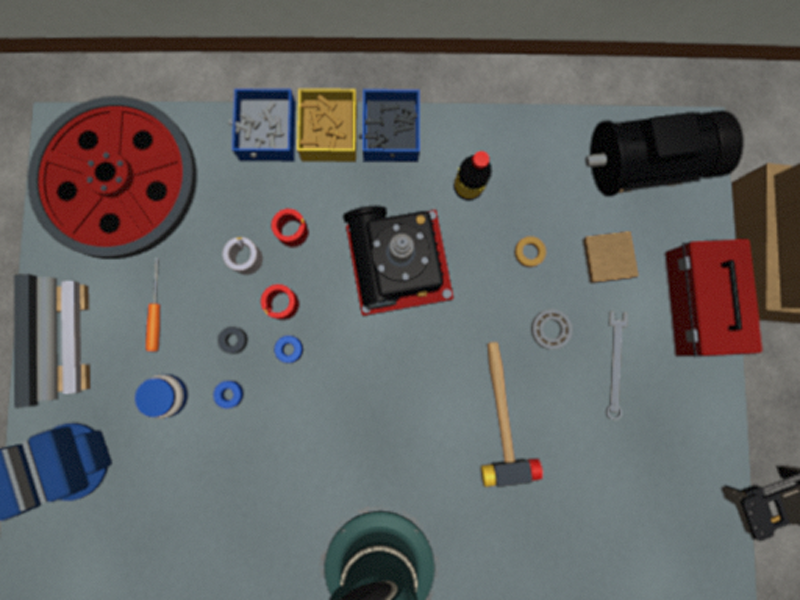

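Candidates, in the 800x600 top view:
- **Sleeve:** white tube (240,253), with red look-alikes at (289,227) and (279,301). The white one is meant.
- **Collar:** dark (232,340), with blue look-alikes at (288,349) and (228,394). The dark steel one is meant.
- **Ring:** brass (530,251). The bearing at (551,329) is not it.
- **Shaft:** about (402,245).

Next is one close crop montage to check these choices.

```bash
python3 - <<'E'
from h import *
t=cv2.imread('pics/top0.png'); s=cv2.imread('pics/scene0.png')
def c(im,u,v,h=25,S=266): 
    u,v=int(u),int(v); return cv2.resize(im[v-h:v+h,u-h:u+h],(S,S),interpolation=cv2.INTER_CUBIC)
k=1/1.5625
A=np.hstack([c(t,240*k,253*k,16),c(t,402*k,248*k,32),c(t,232*k,340*k,16)])
B=np.hstack([c(s,498*k,415*k,20),c(s,368*k,335*k,36),c(t,530*k,251*k,16)])
cv2.imwrite('pics/m1.png',np.vstack([A,B]))
for n,u,v,z in(('sleeve',240,253,.064),('shaft',402,244,.213),('collar',232,340,.028),('ring',530,251,.018),('red1',289,227,.064),('red2',279,301,.064),('blue',288,349,.028)):
    print(n,onz('top',u*k,v*k,z).round(3))
E
```

```text
sleeve [0.606 0.272 0.064]
shaft [ 0.594 -0.038  0.213]
collar [0.439 0.291 0.028]
ring [ 0.621 -0.306  0.018]
red1 [0.658 0.178 0.064]
red2 [0.513 0.194 0.064]
blue [0.422 0.18  0.028]
```

View pics/m1.png

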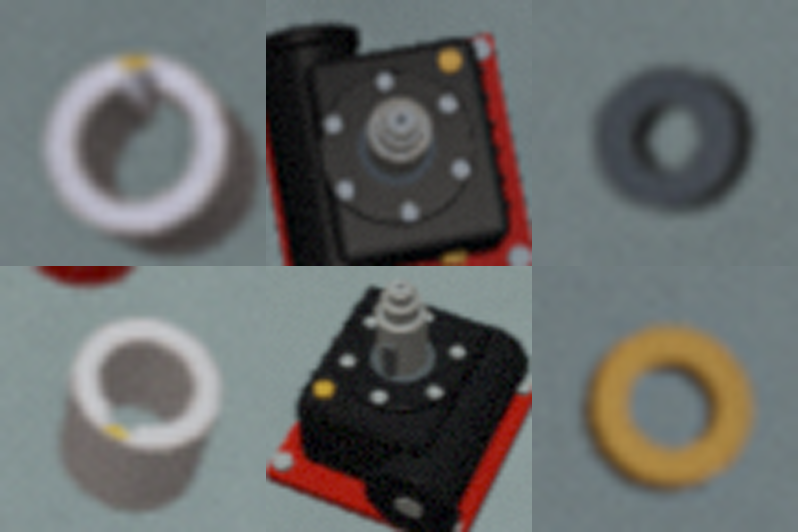

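The crops confirm the choices: a bright tube with its yellow dab at top-view crop (134,62), a dark grey collar and a brass ring. Six bolts circle the shaft, and the key shows dark on the camera side of the shaft in the scene crop at about (390,360).

```bash
python3 - <<'E'
from h import *
T={'top':cv2.imread('pics/top0.png'),'scene':cv2.imread('pics/scene0.png')}
H={n:cv2.cvtColor(T[n],cv2.COLOR_BGR2HSV) for n in T}
def cc(mask,off,mn=3):
    n,l,st,c=cv2.connectedComponentsWithStats(mask.astype(np.uint8),connectivity=4)
    return [(c[i]+off,st[i,4]) for i in range(1,n) if st[i,4]>=mn]
# bolts
for n,(x0,y0,x1,y1) in {'top':(230,130,285,190),'scene':(212,190,260,225)}.items():
    g=H[n][y0:y1,x0:x1,2]
    print(n,'bright blobs')
    for c,a in cc(g>(120 if n=='top' else 130),(x0,y0)): print(c.round(2),a,onz(n,*c,.123).round(4))
def ell(n,x0,y0,x1,y1,f,z,name):
    h=H[n][y0:y1,x0:x1].astype(int); m=f(h).astype(np.uint8)
    k=cv2.findContours(m,cv2.RETR_EXTERNAL,cv2.CHAIN_APPROX_NONE)[0]; k=max(k,key=cv2.contourArea)
    e=cv2.fitEllipse(k); c=np.array(e[0])+(x0,y0); P=onz(n,*c,z)
    print(name,n,c.round(2),np.round(e[1],1),P.round(4)); return P
print(H['top'][150:176:2,154].tolist(),'col through sleeve'); print(H['top'][217,140:160].tolist())
ell('top',138,146,172,178,lambda h:h[...,2]>165,.064,'sleeve')
ell('scene',300,248,340,285,lambda h:h[...,2]>150,.064,'sleeve')
ell('top',325,145,355,176,lambda h:(h[...,1]>110),.018,'ring')
ell('scene',155,180,190,202,lambda h:(h[...,1]>110),.018,'ring')
ell('top',134,204,164,230,lambda h:h[...,2]<105,.028,'collar')
for n,(x0,y0,x1,y1) in {'top':(138,146,172,178),'scene':(300,248,340,285)}.items():
    h=H[n][y0:y1,x0:x1].astype(int); m=(h[...,1]>90)&(h[...,0]>15)&(h[...,0]<40)
    for c,a in cc(m,(x0,y0),2): print('yellow',n,c.round(2),a,onz(n,*c,.064).round(4))
print(H['scene'][186:222,226:247,2])
E
```

```text
top bright blobs
[232.62 130.12] 8 [0.6898 0.0305 0.123 ]
[272.97 146.37] 449 [ 0.642  -0.0867  0.123 ]
[268.91 140.09] 22 [ 0.6606 -0.075   0.123 ]
[253.12 145.12] 8 [ 0.6454 -0.0291  0.123 ]
[268.33 150.89] 9 [ 0.6286 -0.0732  0.123 ]
[257.68 154.05] 60 [ 0.6191 -0.0423  0.123 ]
[241.  155.5] 8 [0.6147 0.0058 0.123 ]
[271.5 166.2] 10 [ 0.5837 -0.0821  0.123 ]
[243.89 171.33] 9 [ 0.5684 -0.0027  0.123 ]
[259.11 176.67] 9 [ 0.5531 -0.0464  0.123 ]
scene bright blobs
[214.69 194.68] 74 [ 0.6164 -0.1103  0.123 ]
[235. 190.] 3 [ 0.5639 -0.0681  0.123 ]
[241.33 190.67] 3 [ 0.5546 -0.0496  0.123 ]
[255.73 190.82] 22 [ 0.5288 -0.0109  0.123 ]
[231.58 193.33] 24 [ 0.5814 -0.069   0.123 ]
[250.5 200.5] 4 [ 0.5712 -0.0026  0.123 ]
[220.5 203.5] 4 [ 0.6344 -0.0736  0.123 ]
[214.12 210.59] 17 [ 0.6678 -0.0733  0.123 ]
[244.2 211.4] 5 [0.6177 0.0054 0.123 ]
[229.   212.71] 7 [ 0.6484 -0.0304  0.123 ]
[[92, 27, 124], [21, 78, 167], [129, 15, 116], [150, 10, 101], [175, 18, 85], [90, 18, 99], [92, 26, 126], [88, 29, 125], [92, 29, 122], [99, 20, 130], [122, 19, 197], [141, 11, 158], [30, 7, 71]] c
[... 3237 characters left out ...]
8 143 128  78  39  25  28  29  29  27  23  28  30  28  27  36
   41  34  21]
 [ 20  29  51  64  60  33  31  32  32  35  34  28  26  27  22  25  24  16
    8  24  22]
 [ 34  29  23  19  18  26  36  34  37  41  43  39  28  22  22  14  23  22
   26  23  21]
 [ 31  31  26  31  12  24  21  24  16  21  13  19  13  19  23  27  30  32
   29  33  26]
 [ 27  35  33  29  29  36  28  35  29  24  27  32  30  29  30  28  35  30
   30  20  22]
 [ 30  34  30  30  28  34  33  29  31  31  33  30  32  26  29  28  29  30
   27  24  22]
 [ 31  28  28  32  30  28  31  30  29  26  27  34  27  34  31  30  26  28
   26  25  19]
 [ 26  31  29  26  29  27  25  36  29  29  23  31  28  26  25  30  30  24
   26   9  23]]
```

Measured positions, all within reach:

| Thing | Measurement |
|---|---|
| Shaft axis | (0.599–0.602, -0.038) from the 6-bolt centroid |
| Sleeve centre | (0.607, 0.274), keyway yaw about +4° |
| Key yaw | about +11°, from the dark patch 3.3 px left of the axis in the scene view |
| Ring centre | (0.622, -0.305) |
| Collar centre | (0.4395, 0.291) |

I start moving toward the sleeve.

Request:
move_arm --motion '[0,0.016,0.035,0.005,0,0,4,0,0.016,0.035,0.005,0,0,4,0,0.016,0.035,0.005,0,0,4,0,0.016,0.035,0.005,0,0,4,0,0.016,0.035,0.005,0,0,4,0,0.016,0.035,0.005,0,0,4,0,0.016,0.035,0.005,0,0,4,0,0.016,0.035,0.005,0,0,4,0,0.016,0.035,0,0,0,4,0,0.016,0.035,0,0,0,4]' --force 40

```text
clock: 0.93
tool_pos: [0.3552, -0.2572, 0.2713]
eef_rot: [-90.4, -0.4, -121.1]
ft_force: [0.3, 0.5, 0.1]
finger_gap: 0.092
```

Request:
move_arm --motion '[0,0.017,0.036,0,0,0,4,0,0.017,0.036,0,0,0,4,0,0.017,0.036,0,0,0,4,0,0.017,0.036,0,0,0,4,0,0.017,0.036,0,0,0,4,0,0.017,0.036,0,0,0,4,0,0.017,0.036,0,0,0,4,0,0.017,0.036,-0.005,0,0,4,0,0.017,0.036,-0.01,0,0,4,0,0.017,0.036,-0.01,0,0,4]'

```text
clock: 1.77
tool_pos: [0.5274, 0.1189, 0.2486]
eef_rot: [-90.1, -0.7, -79.3]
ft_force: [0.7, -0.0, 0.5]
finger_gap: 0.0921
```

```bash
python3 - <<'E'
from h import *
for n,(x0,y0,x1,y1) in {'top':(140,147,168,176),'scene':(302,250,336,284)}.items():
    h=cv2.cvtColor(cv2.imread(f'pics/{n}0.png'),cv2.COLOR_BGR2HSV)[y0:y1,x0:x1].astype(float)
    w=np.where((h[...,0]>12)&(h[...,0]<45),np.clip(h[...,1]-35,0,None),0)*(h[...,2]>110)
    Y,X=np.mgrid[y0:y1,x0:x1]; c=(w*X).sum()/w.sum(),(w*Y).sum()/w.sum()
    print(n,np.round(c,2),(w>0).sum(),onz(n,*c,.064).round(4))
for z in(.13,.14,.15,.17): print(z,proj('scene',(.600,-.038,z)).round(2))
for a in(0,5,10,15,20):
    P=lambda R,t:np.array([.6+R*np.cos(np.radians(a))-t*np.sin(np.radians(a)),-.038+R*np.sin(np.radians(a))+t*np.cos(np.radians(a)),.14])
    print(a,proj('scene',P(.0255,-.006)).round(1),proj('scene',P(.021,.006)).round(1))
print(r.get_obs()['joint_pos'].round(1))
E
```

```text
top [152.73 152.03] 8 [0.6368 0.2756 0.064 ]
scene [314.84 269.47] 9 [0.6391 0.2734 0.064 ]
0.13 [236.04 200.06]
0.14 [235.98 198.08]
0.15 [235.91 196.08]
0.17 [235.77 192.01]
0 [229.6 202.5] [233.6 203.3]
5 [230.1 203. ] [234.2 203.5]
10 [230.7 203.3] [234.8 203.6]
15 [231.3 203.7] [235.4 203.6]
20 [231.9 204. ] [236.  203.6]
[ 15.9  20.9 -40.1 104.5  16.   60.4 -19.7]
```

Request:
move_arm --motion '[0,0.016,0.031,-0.01,0.14,0,2.7,0,0.016,0.031,-0.01,0.14,0,2.7,0,0.016,0.031,-0.01,0.14,0,2.7,0,0.016,0.031,-0.01,0.14,0,2.7,0,0.0155,0.031,-0.01,0.14,0,2.5,0,0,0,-0.03,0,0,0,0,0,0,-0.03,0,0,0,0,0,0,-0.025,0,0,0,0,0,0,-0.015,0,0,0,0,0,0,0,0,0,0]'

```text
clock: 2.6
tool_pos: [0.6068, 0.2934, 0.0838]
eef_rot: [-90.2, 0.5, -64.5]
ft_force: [0.5, 0.8, -0.2]
finger_gap: 0.0917
```

Request:
move_arm --motion '[0,0,-0.012,0.008,0,0,0.5,0,0,-0.007,0,0,0,0,0,0,0,0,0,0,0,0,0,0,-0.01,0,0,0,0,0,0,-0.015,0,0,0,0,0,0,-0.012,0,0,0,0,0,0,-0.006,0,0,0,0,0,0,-0.003,0,0,0,0,0,0,0,0,0,0,0,0,0,0,0,0,0]'

```text
clock: 3.43
tool_pos: [0.6088, 0.2711, 0.0456]
eef_rot: [-90.0, 0.4, -64.1]
ft_force: [-1.1, -1.0, 0.2]
finger_gap: 0.0923
```

Request:
move_arm --motion '[0,-0.0015,0.003,0,-0.36,-0.17,0,0,0,0,0,0,0,0,160,0,0,0,0,0,0,160,0,0,0,0,0,0,160,0,0,0,0,0,0,160,0,0,0,0,0,0,160,0,0,0,0,0,0,160,0,0,0,0,0,0,160,0,0,0.01,0,0,0,160,0,0,0.02,0,0,0]' --force 40

```text
clock: 4.27
tool_pos: [0.6036, 0.2735, 0.0726]
eef_rot: [-90.5, -0.0, -64.0]
ft_force: [0.3, -0.2, -3.3]
finger_gap: 0.0653
```

Request:
move_arm --motion '[160,0,0,0.03,0.1,-0.2,0,160,0,0,0.035,0.1,-0.2,0,160,0,-0.01,0.035,0,0,1,160,0,-0.02,0.03,0,0,1,160,0,-0.03,0.025,0,0,1,160,0,-0.035,0.02,0,0,1,160,0,-0.04,0.01,0,0,1,160,0,-0.04,0,0,0,1,160,0,-0.04,0,0,0,1,160,0,-0.03,0,0,0,0.5]'

```text
clock: 5.1
tool_pos: [0.5945, 0.0289, 0.2701]
eef_rot: [-90.1, 0.1, -55.0]
ft_force: [1.1, -0.3, -4.3]
finger_gap: 0.0646
```

Request:
move_arm --motion '[160,0.003,-0.025,0.008,0,0,0,160,0.001,-0.015,0.006,0,0,0,160,0.001,-0.008,0,0,0,0,160,0,0,0,0,0,0,160,0,0,0,0,0,0,160,0,0,0,0,0,0,160,0,0,0,0,0,0,160,0,0,0,0,0,0,160,0,0,0,0,0,0,160,0,0,0,0,0,0]'

```text
clock: 5.93
tool_pos: [0.5951, -0.0261, 0.2824]
eef_rot: [-90.6, 0.2, -55.2]
ft_force: [-0.3, -0.1, -4.1]
finger_gap: 0.065
```

```bash
python3 - <<'E'
from h import *
o=r.get_obs(); print({k:np.round(o[k],3) for k in('clock','joint_pos','tool_pos','eef_rot','ft_force','finger_gap')})
I={}
for n,(u,v) in {'top':(257,150),'scene':(236,175)}.items():
    g=grab(n); cv2.imwrite(f'pics/{n}1.png',g); I[n]=cv2.resize(g[v-32:v+32,u-40:u+40],(400,320),interpolation=2)
cv2.imwrite('pics/m2.png',np.hstack([I['top'],I['scene']]))
E
```

```text
{'clock': np.float64(5.933), 'joint_pos': array([ 32.181,  26.303, -44.373,  94.318,  19.605,  68.061,  17.951]), 'tool_pos': array([ 0.595, -0.026,  0.282]), 'eef_rot': array([-90.572,   0.184, -55.203]), 'ft_force': array([-0.329, -0.064, -4.115]), 'finger_gap': np.float64(0.065)}
```

View pics/m2.png

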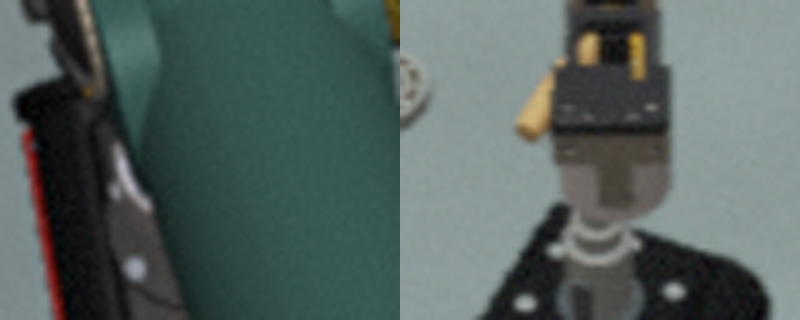

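```bash
python3 - <<'E'
from h import *
g=cv2.cvtColor(cv2.imread('pics/scene1.png'),cv2.COLOR_BGR2GRAY)
for v in(176,178,180,182): print(v,g[v,222:256].tolist())
for v in(194,196,198): print(v,g[v,222:250].tolist())
p=np.array([.5951,-.0261]); f=np.array([-.57,.82])
for z in(.245,.26): print(z,proj('scene',[*p,z]).round(2),[proj('scene',[*(p+s*.033*f),z]).round(1) for s in(-1,1)])
print(proj('scene',(.6,-.038,.165)))
E
```

```text
176 [153, 149, 149, 149, 144, 122, 107, 100, 97, 97, 98, 97, 92, 79, 67, 68, 70, 66, 68, 69, 83, 91, 90, 90, 96, 91, 90, 101, 132, 152, 151, 152, 151, 150]
178 [150, 150, 149, 148, 149, 140, 121, 110, 107, 107, 107, 106, 104, 88, 70, 66, 67, 68, 70, 69, 82, 97, 99, 96, 97, 94, 93, 99, 126, 148, 151, 150, 150, 150]
180 [150, 150, 149, 151, 151, 144, 124, 111, 111, 107, 108, 106, 104, 91, 71, 70, 68, 68, 66, 74, 85, 99, 97, 98, 96, 91, 94, 104, 130, 150, 153, 152, 151, 151]
182 [149, 149, 151, 150, 150, 141, 132, 113, 109, 107, 109, 103, 106, 91, 70, 69, 69, 68, 65, 63, 71, 88, 95, 96, 97, 95, 106, 131, 147, 150, 151, 150, 154, 151]
194 [24, 31, 16, 48, 81, 105, 95, 91, 124, 143, 149, 147, 142, 142, 145, 150, 143, 132, 105, 78, 64, 30, 34, 33, 23, 30, 29, 29]
196 [27, 28, 25, 29, 28, 29, 49, 69, 85, 84, 88, 89, 94, 89, 90, 90, 81, 77, 74, 77, 58, 37, 26, 31, 29, 26, 34, 23]
198 [29, 30, 33, 24, 30, 33, 48, 72, 83, 89, 83, 83, 79, 77, 78, 75, 74, 77, 74, 69, 63, 44, 27, 24, 29, 27, 26, 28]
0.245 [239.49 176.52] [array([228.2, 176.6]), array([250.7, 176.5])]
0.26 [239.42 173.1 ] [array([228. , 173.1]), array([250.8, 173. ])]
[235.80345049 193.03845761]
```

Request:
move_arm --motion '[160,0.003,-0.006,0,0.16,-0.23,-0.7,160,0.002,-0.006,0,0.16,-0.23,-0.6,160,0,0,-0.01,0,0,0,160,0,0,-0.01,0,0,0,160,0,0,-0.01,0,0,0,160,0,0,-0.01,0,0,0,160,0,0,-0.008,0,0,0,160,0,0,0,0,0,0,160,0,0,0,0,0,0,160,0,0,0,0,0,0]'

```text
clock: 6.87
tool_pos: [0.5997, -0.04, 0.2273]
eef_rot: [-90.1, 0.3, -56.7]
ft_force: [0.1, 0.7, -3.6]
finger_gap: 0.0647
```

Request:
move_arm --motion '[160,0,0.002,0,-0.25,-0.16,0,160,0,0,0,0,0,0,160,0,0,-0.002,0,0,0,160,0,0,-0.002,0,0,0,160,0,0,-0.002,0,0,0,160,0,0,-0.002,0,0,0,160,0,0,-0.002,0,0,0,160,0,0,-0.002,0,0,0,160,0,0,0,0,0,0,160,0,0,0,0,0,0]'

```text
clock: 7.7
tool_pos: [0.6, -0.0375, 0.2158]
eef_rot: [-90.0, -0.1, -56.7]
ft_force: [-0.9, -0.0, -4.3]
finger_gap: 0.0648
```

Request:
move_arm --motion '[160,0,0,-0.002,0,0,0,160,0,0,-0.002,0,0,0,160,0,0,-0.002,0,0,0,160,0,0,-0.002,0,0,0,160,0,0,-0.002,0,0,0,160,0,0,-0.002,0,0,0,160,0,0,-0.002,0,0,0,160,0,0,-0.002,0,0,0,160,0,0,-0.002,0,0,0,160,0,0,-0.002,0,0,0]'

```text
clock: 8.53
tool_pos: [0.6, -0.0374, 0.1938]
eef_rot: [-90.0, -0.1, -56.7]
ft_force: [-0.1, 0.6, -3.8]
finger_gap: 0.0649
```

The sleeve underside is now about 28 mm above the seat, already below the key top, with no side force. The keyway is over the key, so I carry on down.

Request:
move_arm --motion '[160,0,0,-0.003,0,0,0,160,0,0,-0.003,0,0,0,160,0,0,-0.003,0,0,0,160,0,0,-0.003,0,0,0,160,0,0,-0.003,0,0,0,160,0,0,-0.003,0,0,0,160,0,0,-0.003,0,0,0,160,0,0,-0.002,0,0,0,160,0,0,-0.002,0,0,0,160,0,0,-0.001,0,0,0]'

```text
clock: 9.37
tool_pos: [0.6, -0.0374, 0.1669]
eef_rot: [-90.1, -0.1, -56.7]
ft_force: [-5.8, -0.4, 7.5]
finger_gap: 0.065
```

Request:
move_arm --motion '[160,0,0,-0.002,0,0,0,160,0,0,-0.002,0,0,0,160,0,0,-0.001,0,0,0,160,0,0,0,0,0,0,0,0,0,0,0,0,0,0,0,0,0,0,0,0,0,0,0,0,0,0,0,0,0,0,0,0,0,0,0,0,0,0,0,0,0,0,0,0,0,0,0,0]'

```text
clock: 10.2
tool_pos: [0.6038, -0.0371, 0.1695]
eef_rot: [-89.7, -0.6, -56.7]
ft_force: [0.8, -0.2, 0.3]
finger_gap: 0.0918
```

Request:
move_arm --motion '[0,-0.003,0,0.01,0,0.4,0,0,0,0,0.025,0,0,0,0,0,0,0.03,0,0,0,0,0,0,0.03,0,0,0,0,0,-0.01,0.025,0,0,-4,0,0.003,-0.03,0.01,0,0,-6,0,0.003,-0.035,0,0,0,-6,0,0.003,-0.035,0,0,0,-6,0,0.003,-0.035,0,0,0,-6,0,0.003,-0.035,0,0,0,-6]'

```text
clock: 11.03
tool_pos: [0.6137, -0.2094, 0.3161]
eef_rot: [-89.6, 0.0, -90.8]
ft_force: [0.1, -1.0, -0.3]
finger_gap: 0.092
```

Request:
move_arm --motion '[0,0.004,-0.034,-0.01,0,0,-4,0,0.003,-0.025,-0.02,0,0,-2,0,0,-0.01,-0.02,0,0,0,0,0,0,-0.02,0,0,0,0,0,0,-0.02,0,0,0,0,0,0,-0.02,0,0,0,0,0,0,-0.02,0,0,0,0,0,0,-0.01,0,0,0,0,0,0,0,0,0,0,0,0,0,0,0,0,0]'

```text
clock: 11.87
tool_pos: [0.6191, -0.2957, 0.18]
eef_rot: [-89.1, -0.3, -98.4]
ft_force: [-0.6, 0.3, -0.2]
finger_gap: 0.0921
```

```bash
python3 - <<'E'
from h import *
o=r.get_obs(); print({k:np.round(o[k],3) for k in('clock','joint_pos','tool_pos','eef_rot','ft_force','finger_gap')})
I={}
for n,(u,v) in {'top':(257,158),'scene':(236,200)}.items():
    g=grab(n); cv2.imwrite(f'pics/{n}2.png',g); I[n]=cv2.resize(g[v-32:v+32,u-40:u+40],(400,320),interpolation=2)
cv2.imwrite('pics/m3.png',np.hstack([I['top'],I['scene']]))
E
```

```text
{'clock': np.float64(11.867), 'joint_pos': array([ 42.106,  36.525, -28.752,  88.331,  19.615,  59.195,  -0.156]), 'tool_pos': array([ 0.619, -0.296,  0.18 ]), 'eef_rot': array([-89.073,  -0.289, -98.416]), 'ft_force': array([-0.607,  0.335, -0.159]), 'finger_gap': np.float64(0.092)}
```

View pics/m3.png

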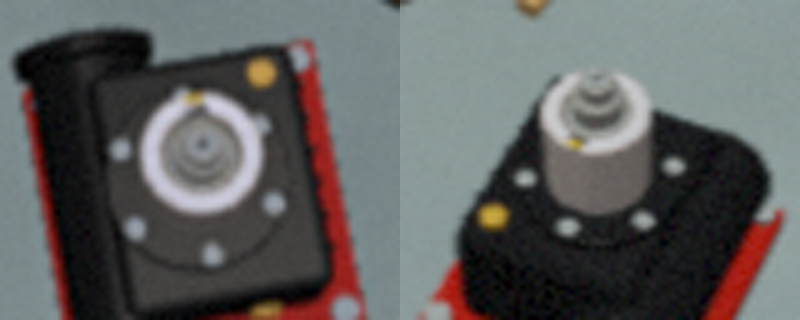

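The top crop shows the sleeve concentric with the shaft, rim at (202,152). The scene crop shows it flat on the gearbox with the shaft's steps standing above its rim at (598,105). Ring next.

Request:
move_arm --motion '[0,0.003,-0.009,-0.02,0.4,0.8,0,0,0,0,-0.03,0,0,0,0,0,0,-0.03,0,0,0,0,0,0,-0.025,0,0,0,0,0,0,-0.015,0,0,0,0,0,0,-0.008,0,0,0,0,0,0,0,0,0,0,0,0,0,0,0,0,0,0,0,0,0,0,0,0,0,0,0,0,0,0,0]'

```text
clock: 12.8
tool_pos: [0.6331, -0.3076, 0.0659]
eef_rot: [-88.3, -0.5, -98.4]
ft_force: [1.1, -0.7, -0.2]
finger_gap: 0.092
```

Request:
move_arm --motion '[0,-0.011,0.0025,0,0.7,1.6,0,0,0,0,0,0,0,0,0,0,0,-0.012,0,0,0,0,0,0,-0.012,0,0,0,0,0,0,-0.008,0,0,0,0,0,0,-0.004,0,0,0,0,0,0,-0.002,0,0,0,0,0,0,0,0,0,0,0,0,0,0,0,0,0,0,0,0,0,0,0,0]'

```text
clock: 13.63
tool_pos: [0.6252, -0.3057, 0.0279]
eef_rot: [-89.6, -0.1, -98.4]
ft_force: [-0.1, 0.7, -0.5]
finger_gap: 0.0921
```

Request:
move_arm --motion '[0,-0.003,0.0007,-0.004,0.05,0.4,0,0,0,0,0,0,0,0,180,0,0,0,0,0,0,180,0,0,0,0,0,0,180,0,0,0,0,0,0,180,0,0,0,0,0,0,180,0,0,0,0,0,0,180,0,0,0,0,0,0,180,0,0,0,0,0,0,180,0,0,0,0,0,0]' --force 40

```text
clock: 14.47
tool_pos: [0.6229, -0.3053, 0.0249]
eef_rot: [-89.9, -0.2, -98.4]
ft_force: [0.2, -0.3, -0.3]
finger_gap: 0.0605
```

Request:
move_arm --motion '[180,0,0,0.015,0,0,0,180,0,0,0.03,0,0,0,180,0,0,0.035,0,0,0,180,0,0,0.035,0,0,0,180,0,0.005,0.035,0,0,0,180,-0.002,0.015,0.035,0,0,0,180,-0.003,0.025,0.03,0,0,0,180,-0.004,0.035,0.02,0,0,0,180,-0.004,0.038,0.01,0,0,0,180,-0.004,0.038,0,0,0,0]'

```text
clock: 15.3
tool_pos: [0.5934, -0.1534, 0.2787]
eef_rot: [-90.7, -0.2, -99.4]
ft_force: [1.0, 0.8, -4.2]
finger_gap: 0.0606
```

Request:
move_arm --motion '[180,0.001,0.036,0,0,0,0,180,0.001,0.03,0,0,0,0,180,0.002,0.018,0,0,-0.3,0,180,0.002,0.01,0,0,-0.4,0,180,0,0.004,0,0,0,0,180,0,0,0,0,0,0,180,0,0,0,0,0,0,180,0,0,0,0,0,0,180,0,0,0,0,0,0,180,0,0,0,0,0,0]'

```text
clock: 16.13
tool_pos: [0.5942, -0.0451, 0.2843]
eef_rot: [-90.0, -0.2, -98.9]
ft_force: [-0.6, -0.5, -4.2]
finger_gap: 0.0605
```

```bash
python3 - <<'E'
from h import *
o=r.get_obs(); print({k:np.round(o[k],4) for k in('clock','tool_pos','eef_rot')})
g=grab('scene'); cv2.imwrite('pics/scene3.png',g); h=cv2.cvtColor(g,cv2.COLOR_BGR2HSV)
m=((h[...,1]>110)&(h[...,0]>12)&(h[...,0]<32)).astype(np.uint8)
m[:,:200]=0; m[:,275:]=0; m[:120]=0; m[205:]=0
for v in range(150,200):
    x=np.where(m[v])[0]
    if len(x)>6: print(v,x.min(),x.max(),(x.min()+x.max())/2)
p=o['tool_pos']; print(proj('scene',[p[0],p[1],p[2]-.02]).round(2),proj('scene',[p[0],p[1],p[2]-.025]).round(2))
cv2.imwrite('pics/m4.png',cv2.resize(g[150:214,196:276],(600,480),interpolation=2))
E
```

```text
{'clock': np.float64(16.1333), 'tool_pos': array([ 0.5942, -0.0451,  0.2843]), 'eef_rot': array([-90.0056,  -0.2436, -98.9338])}
160 223 241 232.0
161 224 242 233.0
162 224 243 233.5
163 223 243 233.0
164 228 243 235.5
165 228 243 235.5
166 228 243 235.5
170 228 243 235.5
171 228 243 235.5
172 228 242 235.0
173 228 241 234.5
174 228 241 234.5
175 228 240 234.0
176 228 238 233.0
[234.24 169.17] [234.28 170.33]
```

View pics/m4.png

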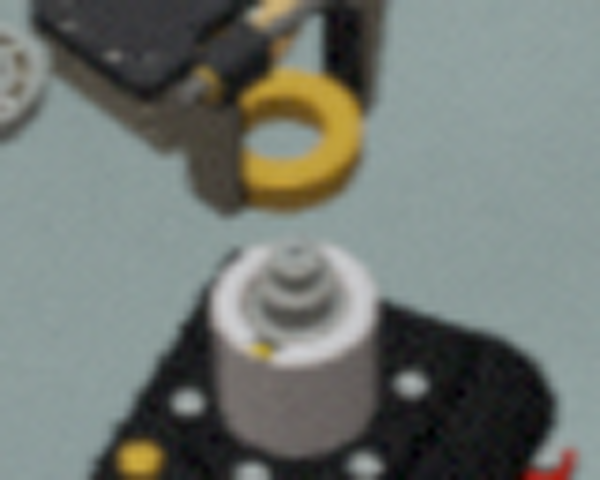

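Request:
move_arm --motion '[180,0.003,0.004,0,0.2,0,0,180,0.003,0.0035,-0.005,0,0,0,180,0,0,-0.01,0,0,0,180,0,0,-0.01,0,0,0,180,0,0,-0.01,0,0,0,180,0,0,-0.008,0,0,0,180,0,0,-0.004,0,0,0,180,0,0,0,0,0,0,180,0,0,0,0,0,0,180,0,0,0,0,0,0]'

```text
clock: 17.02
tool_pos: [0.5996, -0.0389, 0.2291]
eef_rot: [-90.3, -0.0, -99.1]
ft_force: [-0.4, 0.3, -3.6]
finger_gap: 0.0604
```

Request:
move_arm --motion '[180,0.0005,0.0015,0,0,-0.3,0,180,0,0,0,0,0,0,180,0,0,-0.002,0,0,0,180,0,0,-0.002,0,0,0,180,0,0,-0.002,0,0,0,180,0,0,-0.002,0,0,0,180,0,0,-0.002,0,0,0,180,0,0,-0.002,0,0,0,180,0,0,0,0,0,0,180,0,0,0,0,0,0]'

```text
clock: 17.85
tool_pos: [0.6015, -0.037, 0.2228]
eef_rot: [-89.7, -0.1, -99.1]
ft_force: [0.2, -0.6, -3.9]
finger_gap: 0.0608
```

Request:
move_arm --motion '[180,-0.001,-0.0005,-0.001,0,0,0,180,0,0,-0.002,0,0,0,180,0,0,-0.002,0,0,0,180,0,0,-0.002,0,0,0,180,0,0,-0.002,0,0,0,180,0,0,-0.002,0,0,0,180,0,0,-0.002,0,0,0,180,0,0,-0.002,0,0,0,180,0,0,-0.001,0,0,0,180,0,0,0,0,0,0]'

```text
clock: 18.68
tool_pos: [0.6003, -0.0372, 0.2091]
eef_rot: [-89.7, -0.2, -99.1]
ft_force: [-0.5, 0.1, -5.2]
finger_gap: 0.0608
```

Request:
move_arm --motion '[180,0,0,-0.0015,0,0,0,180,0,0,-0.0015,0,0,0,180,0,0,-0.0015,0,0,0,180,0,0,-0.001,0,0,0,180,0,0,-0.001,0,0,0,180,0,0,0,0,0,0,180,0,0,0,0,0,0,180,0,0,0,0,0,0,180,0,0,0,0,0,0,180,0,0,0,0,0,0]'

```text
clock: 19.52
tool_pos: [0.6004, -0.0371, 0.2089]
eef_rot: [-89.7, -0.4, -99.2]
ft_force: [-2.2, 0.6, 1.3]
finger_gap: 0.0607
```

Request:
move_arm --motion '[0,0,0,0,0,0,0,0,0,0,0,0,0,0,0,0,0,0,0,0,0,0,0,0,0,0,0,0,0,0,0,0.015,0,0,0,0,0,0,0.03,0,0,2,0,0,0,0.03,0,0,4,0,-0.005,0.01,0.025,0,0,5,0,-0.01,0.02,0.01,0,0,5,0,-0.017,0.035,0,0,0,5]'

```text
clock: 20.35
tool_pos: [0.5722, 0.0203, 0.3209]
eef_rot: [-89.5, -0.6, -78.2]
ft_force: [0.8, -0.1, 0.1]
finger_gap: 0.0918
```

Request:
move_arm --motion '[0,-0.017,0.035,0,0,0,5,0,-0.017,0.035,0,0,0,5,0,-0.017,0.035,0,0,0,5,0,-0.017,0.035,0,0,0,5,0,-0.017,0.035,-0.01,0,0,5,0,-0.017,0.035,-0.02,0,0,4,0,-0.012,0.025,-0.02,0,0,4,0,-0.005,0.005,-0.02,0,0,0,0,0,0,-0.02,0,0,0,0,0,0,0,0,0,0]'

```text
clock: 21.18
tool_pos: [0.446, 0.277, 0.2363]
eef_rot: [-88.2, -0.9, -42.8]
ft_force: [0.5, -0.9, -0.7]
finger_gap: 0.092
```

```bash
python3 - <<'E'
from h import *
o=r.get_obs(); print({k:np.round(o[k],3) for k in('clock','joint_pos','tool_pos','eef_rot','ft_force','finger_gap')})
I={}
for n,(u,v) in {'top':(257,158),'scene':(236,200)}.items():
    g=grab(n); cv2.imwrite(f'pics/{n}4.png',g); I[n]=cv2.resize(g[v-32:v+32,u-40:u+40],(400,320),interpolation=2)
cv2.imwrite('pics/m5.png',np.hstack([I['top'],I['scene']]))
E
```

```text
{'clock': np.float64(21.183), 'joint_pos': array([  7.114,  22.695, -52.617, 108.159,  22.169,  57.683,  -7.694]), 'tool_pos': array([0.446, 0.277, 0.236]), 'eef_rot': array([-88.227,  -0.878, -42.769]), 'ft_force': array([ 0.457, -0.926, -0.665]), 'finger_gap': np.float64(0.092)}
```

View pics/m5.png

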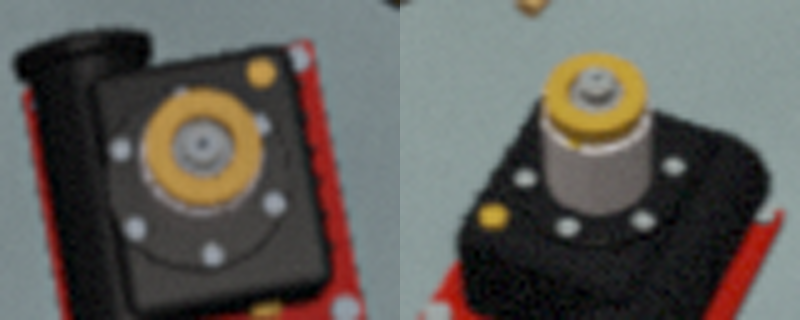

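The ring lies flat on the sleeve: brass disc at scene crop (596,92), with only a thin rim of sleeve showing below it and the tip protruding. Before the collar I refine its centre, because my mask took in its shaded side.

```bash
python3 - <<'E'
from h import *
g=cv2.imread('pics/top0.png'); V=cv2.cvtColor(g,cv2.COLOR_BGR2HSV)[...,2].astype(float)
print(V[205:230,136:160].astype(int))
for k in range(214,221):
    pass
E
```

```text
[[126 126 127 125 127 123 125 128 126 126 125 126 126 127 126 126 125 126
  126 126 126 126 128 127]
 [127 127 127 127 129 126 127 126 129 125 124 127 125 126 127 127 126 126
  127 126 126 128 128 128]
 [127 126 126 126 128 128 127 127 128 129 126 125 125 125 124 127 126 128
  128 130 128 128 128 128]
 [124 125 126 126 127 128 126 127 124 120 118 115 115 114 114 120 123 125
  127 128 127 128 127 129]
 [126 126 124 126 127 128 126 120 115 101  92  87  88  86  88 100 106 107
  116 124 128 128 127 127]
 [127 125 124 127 127 128 117 103  88  78  77  77  78  75  77  79  78  79
   89 110 123 127 127 126]
 [128 125 125 125 125 115 100  83  77  77  80  79  78  81  80  75  74  68
   65  78 105 121 126 127]
 [127 126 127 124 116  98  83  79  76  78  76  75  74  77  78  79  78  77
   67  56  75 109 121 127]
 [126 129 124 120 101  84  79  79  79  73  64  62  70  79  82  79  80  84
   76  62  47  80 116 126]
 [127 127 124 109  88  79  78  79  71  56  44  63  89 101  99  86  79  83
   81  72  51  55 103 124]
 [126 126 122 100  82  78  81  75  60  40  51  89 115 125 121  98  80  81
   81  76  54  4
[... 725 characters left out ...]
27 126 125 116  99  85  77  79  79  81  79  80  81  81  81  74  61
   51  59  90 115 126 125]
 [125 125 125 126 124 115  98  86  79  80  80  80  77  80  73  69  61  53
   62  89 113 125 124 126]
 [126 126 126 124 127 123 117 106  96  90  85  82  76  74  71  65  66  79
   92 114 124 123 124 124]
 [127 127 126 127 126 125 128 123 119 114 108  99  94  90  91  95  99 112
  118 124 126 125 125 124]
 [129 128 126 128 125 127 126 125 127 125 124 121 118 121 120 121 122 125
  124 124 122 122 122 123]
 [127 125 128 127 126 126 124 127 126 126 128 126 129 125 124 126 126 126
  122 123 121 122 120 122]
 [128 129 125 125 126 126 126 124 123 125 125 127 124 124 124 124 124 120
  124 123 121 122 121 124]]
```

Request:
move_arm --motion '[0,-0.006,0.012,0,-0.7,1.9,0,0,0,0,-0.02,0,0,0,0,0,0,-0.03,0,0,0,0,0,0,-0.03,0,0,0,0,0,0,-0.025,0,0,0,0,0,0,-0.02,0,0,0,0,0,0,-0.01,0,0,0,0,0,0,0,0,0,0,0,0,0,0,0,0,0,0,0,0,0,0,0,0,0]'

```text
$.motion: bad value
```

Request:
move_arm --motion '[0,-0.006,0.016,0,-0.7,1.9,0,0,0,0,-0.02,0,0,0,0,0,0,-0.03,0,0,0,0,0,0,-0.03,0,0,0,0,0,0,-0.03,0,0,0,0,0,0,-0.025,0,0,0,0,0,0,-0.015,0,0,0,0,0,0,0,0,0,0,0,0,0,0,0,0,0,0,0,0,0,0,0,0,0]'

```text
$.motion: bad value
```

```bash
python3 - <<'E'
from h import *
print(onz('top',147.55,217.4,.028).round(4), onz('top',338.98,160.53,.018).round(4))
o=r.get_obs(); print(o['tool_pos'].round(4),o['eef_rot'].round(2))
E
```

```text
[0.4395 0.294  0.028 ] [ 0.6218 -0.3048  0.018 ]
[0.4479 0.2775 0.2394] [-87.99  -0.96 -42.88]
```

Request:
move_arm --motion '[0,-0.008,0.016,0.001,-0.7,1.9,0,0,0,0,-0.02,0,0,0,0,0,0,-0.03,0,0,0,0,0,0,-0.03,0,0,0,0,0,0,-0.03,0,0,0,0,0,0,-0.025,0,0,0,0,0,0,-0.015,0,0,0,0,0,0,-0.001,0,0,0,0,0,0,-0.001,0,0,0,0,0,0,-0.001,0,0,0]'

```text
clock: 22.12
tool_pos: [0.4576, 0.2939, 0.0979]
eef_rot: [-88.3, -0.7, -44.2]
ft_force: [-0.0, 0.2, -0.7]
finger_gap: 0.092
```

Request:
move_arm --motion '[0,-0.01,0,0,-0.7,1.7,0,0,-0.008,0,0,0,0,0,0,0,0,-0.01,0,0,0,0,-0.001,0,-0.015,0,0,0,0,-0.001,0,-0.015,0,0,0,0,-0.001,0,-0.015,0,0,0,0,-0.001,0,-0.008,0,0,0,0,0,0,-0.002,0,0,0,0,0,0,-0.001,0,0,0,0,0,0,-0.001,0,0,0]'

```text
clock: 22.95
tool_pos: [0.4428, 0.2963, 0.0367]
eef_rot: [-88.7, -0.5, -44.4]
ft_force: [0.4, -0.7, 0.2]
finger_gap: 0.0917
```

Request:
move_arm --motion '[0,-0.003,-0.002,0,-0.6,1.3,0,0,0,0,0,0,0,0,0,0,0,-0.003,0,0,0,0,0,0,-0.003,0,0,0,0,0,0,-0.003,0,0,0,0,0,0,-0.002,0,0,0,0,0,0,0,0,0,0,0,0,0,0,0,0,0,0,0,0,0,0,0,0,0,0,0,0,0,0,0]'

```text
clock: 23.78
tool_pos: [0.4416, 0.2955, 0.0269]
eef_rot: [-89.7, -0.0, -44.4]
ft_force: [-0.3, 0.4, 0.6]
finger_gap: 0.0919
```

Request:
move_arm --motion '[0,-0.002,-0.0015,-0.001,-0.2,0.2,0,0,0,0,0,0,0,0,200,0,0,0,0,0,0,200,0,0,0,0,0,0,200,0,0,0,0,0,0,200,0,0,0,0,0,0,200,0,0,0,0,0,0,200,0,0,0,0,0,0,200,0,0,0,0,0,0,200,0,0,0,0,0,0]' --force 40

```text
clock: 24.62
tool_pos: [0.4397, 0.2941, 0.0261]
eef_rot: [-89.9, -0.0, -44.4]
ft_force: [-0.7, -0.8, 0.2]
finger_gap: 0.0524
```

Request:
move_arm --motion '[200,0,0,0.015,0,0,0,200,0,0,0.03,0,0,0,200,0,0,0.035,0,0,0,200,0,0,0.035,0,0,0,200,0.003,-0.006,0.035,0,0,0,200,0.006,-0.012,0.035,0,0,0,200,0.012,-0.025,0.03,0,0,0,200,0.016,-0.033,0.018,0,0,0,200,0.018,-0.036,0.01,0,0,0,200,0.018,-0.036,0,0,0,0]'

```text
clock: 25.45
tool_pos: [0.4996, 0.1448, 0.2733]
eef_rot: [-91.0, 0.4, -43.1]
ft_force: [1.5, 0.8, -3.6]
finger_gap: 0.0522
```

Request:
move_arm --motion '[200,0.018,-0.034,0.005,0,0,0,200,0.018,-0.034,0.005,0,0,0,200,0.018,-0.034,0.002,0,0,0,200,0.018,-0.03,0,0.2,-0.5,0,200,0.013,-0.02,0,0.2,-0.5,0,200,0.006,-0.01,0,0,0,0,200,0,0,0,0,0,0,200,0,0,0,0,0,0,200,0,0,0,0,0,0,200,0,0,0,0,0,0]'

```text
clock: 26.28
tool_pos: [0.5887, -0.0361, 0.2788]
eef_rot: [-90.7, 0.3, -43.7]
ft_force: [-0.0, -0.1, -4.4]
finger_gap: 0.0522
```

```bash
python3 - <<'E'
from h import *
o=r.get_obs(); p=o['tool_pos']; print(p.round(4),o['eef_rot'].round(2))
g=grab('scene'); cv2.imwrite('pics/scene5.png',g)
print(proj('scene',[p[0],p[1],p[2]-.026]).round(2),proj('scene',[.6,-.038,.213]).round(2))
cv2.imwrite('pics/m6.png',cv2.resize(g[140:204,196:276],(600,480),interpolation=2))
E
```

```text
[ 0.5887 -0.0361  0.2788] [-90.75   0.32 -43.74]
[237.92 171.95] [235.46 182.92]
```

View pics/m6.png

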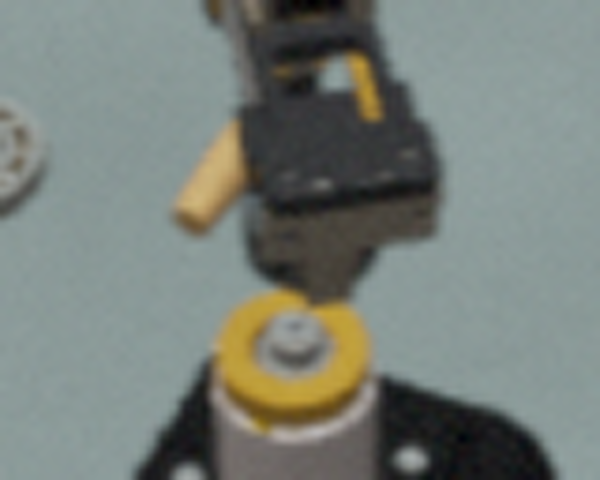

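Request:
move_arm --motion '[200,0.006,0,0,0.3,-0.7,0,200,0.005,-0.001,0,0,0,0,200,0,0,-0.005,0,0,0,200,0,0,-0.008,0,0,0,200,0,0,-0.008,0,0,0,200,0,0,-0.005,0,0,0,200,0,0,-0.003,0,0,0,200,0,0,0,0,0,0,200,0,0,0,0,0,0,200,0,0,0,0,0,0]'

```text
clock: 27.17
tool_pos: [0.5991, -0.0314, 0.2464]
eef_rot: [-90.0, 0.1, -43.2]
ft_force: [0.3, -0.8, -4.1]
finger_gap: 0.0526
```

Request:
move_arm --motion '[200,0.0005,-0.003,0,0,0,0,200,0.0005,-0.003,0,0,0,0,200,0,0,0,0,0,0,200,0,0,0,0,0,0,200,0,0,0,0,0,0,200,0,0,0,0,0,0,200,0,0,0,0,0,0,200,0,0,0,0,0,0,200,0,0,0,0,0,0,200,0,0,0,0,0,0]'

```text
clock: 28.0
tool_pos: [0.601, -0.0386, 0.2479]
eef_rot: [-89.9, -0.0, -43.3]
ft_force: [0.3, 0.2, -4.3]
finger_gap: 0.0524
```

Request:
move_arm --motion '[200,-0.0007,0.0013,-0.002,0,0,0,200,0,0,-0.003,0,0,0,200,0,0,-0.003,0,0,0,200,0,0,-0.002,0,0,0,200,0,0,-0.002,0,0,0,200,0,0,-0.002,0,0,0,200,0,0,-0.002,0,0,0,200,0,0,-0.002,0,0,0,200,0,0,-0.001,0,0,0,200,0,0,-0.001,0,0,0]'

```text
clock: 28.83
tool_pos: [0.6001, -0.037, 0.2281]
eef_rot: [-90.0, -0.1, -43.3]
ft_force: [-3.6, -0.2, 4.4]
finger_gap: 0.0527
```

Contact came at underside 0.202 m, the expected home height (0.120 + 0.082). I press lightly, then release.

Request:
move_arm --motion '[200,0,0,-0.0015,0,0,0,200,0,0,-0.0015,0,0,0,200,0,0,-0.001,0,0,0,200,0,0,0,0,0,0,0,0,0,0,0,0,0,0,0,0,0,0,0,0,0,0,0,0,0,0,0,0,0,0,0,0,0,0,0,0,0,0,0,0,0,0,0,0,0,0,0,0]'

```text
clock: 29.67
tool_pos: [0.6028, -0.0362, 0.2294]
eef_rot: [-89.8, -0.5, -43.3]
ft_force: [0.2, -0.9, -0.2]
finger_gap: 0.0904
```

Request:
move_arm --motion '[0,0,0,0.01,0,0,0,0,0,0,0.02,0,0,0,0,0,0,0.03,0,0,0,0,0,0,0.03,0,0,0,0,-0.01,0.01,0.015,0,0,0,0,-0.015,0.035,0,0,0,0,0,-0.015,0.035,0,0,0,0,0,-0.015,0.035,0,0,0,0,0,-0.015,0.035,0,0,0,0,0,-0.015,0.035,0,0,0,0]'

```text
clock: 30.5
tool_pos: [0.5176, 0.1454, 0.3449]
eef_rot: [-89.5, -0.7, -44.4]
ft_force: [0.8, 1.5, 0.0]
finger_gap: 0.0914
```

Request:
move_arm --motion '[0,-0.012,0.03,0,0,0,0,0,-0.006,0.02,0,0,0,0,0,0,0.01,0,0,0,0,0,0,0,0,0,0,0,0,0,0,0,0,0,0,0,0,0,0,0,0,0,0,0,0,0,0,0,0,0,0,0,0,0,0,0,0,0,0,0,0,0,0,0,0,0,0,0,0,0]'

```text
clock: 31.33
tool_pos: [0.4944, 0.2147, 0.3514]
eef_rot: [-89.2, -1.0, -43.8]
ft_force: [0.2, 0.3, 0.8]
finger_gap: 0.092
```

```bash
python3 - <<'E'
from h import *
o=r.get_obs(); print({k:np.round(o[k],3) for k in('clock','tool_pos','ft_force','finger_gap')})
I={}
for n,(u,v) in {'top':(257,158),'scene':(236,195)}.items():
    g=grab(n); cv2.imwrite(f'pics/{n}6.png',g); I[n]=cv2.resize(g[v-32:v+32,u-40:u+40],(400,320),interpolation=2)
cv2.imwrite('pics/m7.png',np.hstack([I['top'],I['scene']]))
for z in(.12,.184,.202,.230): print(z,proj('scene',[.6,-.038,z]).round(1),proj('top',[.6,-.038,z]).round(1))
E
```

```text
{'clock': np.float64(31.333), 'tool_pos': array([0.494, 0.215, 0.351]), 'ft_force': array([0.157, 0.323, 0.799]), 'finger_gap': np.float64(0.092)}
0.12 [236.1 202. ] [256.2 160.8]
0.184 [235.7 189.1] [256.8 156.3]
0.202 [235.5 185.3] [257.  154.9]
0.23 [235.3 179.2] [257.3 152.7]
```

View pics/m7.png

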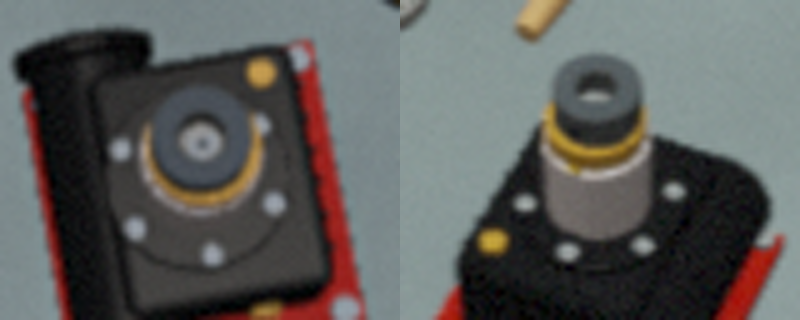

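The scene crop shows the collar on the ring on the sleeve, stacked square. The collar's top centre is at about (235.0,179.4) px, against (235.3,179.2) predicted for 0.230 m. I check that the bystanders haven't moved, then hand in.

```bash
python3 - <<'E'
from h import *
a=cv2.imread('pics/scene0.png').astype(int); b=cv2.imread('pics/scene6.png').astype(int)
m=(np.abs(a-b).max(2)>45).astype(np.uint8)
n,l,st,c=cv2.connectedComponentsWithStats(m)
print([(c[i].round().tolist(),int(st[i,4])) for i in range(1,n) if st[i,4]>12])
print(r.job_done())
E
```

```text
[([170.0, 26.0], 1291), ([314.0, 14.0], 334), ([358.0, 32.0], 1631), ([327.0, 54.0], 18), ([351.0, 79.0], 92), ([342.0, 76.0], 61), ([366.0, 79.0], 18), ([323.0, 80.0], 13), ([331.0, 82.0], 36), ([356.0, 108.0], 275), ([335.0, 114.0], 104), ([331.0, 126.0], 154), ([346.0, 154.0], 1233), ([326.0, 133.0], 35), ([234.0, 191.0], 471), ([171.0, 192.0], 186), ([347.0, 236.0], 227), ([319.0, 269.0], 257), ([319.0, 261.0], 94)]
the job is handed in; nothing more can be done
None
```

The shaft is built up as asked and the job is handed in at about 31 s on the robot's clock. The keyed sleeve went on first, then the brass ring, then the dark steel collar.

- **Sleeve:** the keyway dropped over the key on the first descent. I felt it touch down at an estimated 1–2 mm above the nominal seat height and pressed a little further. I did not measure its height separately, but the pictures show it flat on the gearbox.
- **Ring:** it met the sleeve with its underside at 0.184 m, which is its home height. The picture shows it flat on the sleeve.
- **Collar:** it met the ring with its underside at 0.202 m, also its home height. Its top centre in the last picture is within about 0.5 pixel of where it should be.
- **End state:** the gripper is open, clear of the stack and touching nothing.

Before and after pictures from the scene camera changed only at the arm, the stack and the three empty pick-up spots, so nothing else on the bench visibly moved. The arm hides part of that view.

The two cameras disagreed by 2–3 mm throughout, so I steered by the top camera. The arm also drifted up to about 20 mm on the faster moves, which I corrected before each grasp and fit.

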